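Set out the hole saws by size on the kit board

TASK

Set the four loose hole saws out on the kit board in order of diameter, one on each round mark: the smallest on the mark next to the arbor block, then each larger one in turn, so that the largest ends up on the mark farthest from the arbor block. Stand each saw upright, teeth down as you found it, centred on its mark, and leave them all standing still.

Things in the scene. Friction and masses are not known exactly. Their poses are not given: they have to be found in the camera images.
- saw_a_center (a point): Centre, half-way up, of the smallest hole saw: a bare-metal upright cylinder (a closed cup standing teeth down, flat closed top with a small dark bore), 24 mm in diameter and 45 mm tall, loose, on the bench at the start (point 22.5 mm above its underside). Its z axis points up.
- saw_b_center (a point): Centre, half-way up, of the second smallest hole saw: a bare-metal upright cylinder (a closed cup standing teeth down, flat closed top with a small dark bore), 35 mm in diameter and 45 mm tall, loose, on the bench at the start (point 22.5 mm above its underside). Its z axis points up.
- saw_c_center (a point): Centre, half-way up, of the second largest hole saw: a bare-metal upright cylinder (a closed cup standing teeth down, flat closed top with a small dark bore), 46 mm in diameter and 45 mm tall, loose, on the bench at the start (point 22.5 mm above its underside). Its z axis points up.
- saw_d_center (a point): Centre, half-way up, of the largest hole saw: a bare-metal upright cylinder (a closed cup standing teeth down, flat closed top with a small dark bore), 58 mm in diameter and 45 mm tall, loose, on the bench at the start (point 22.5 mm above its underside). Its z axis points up.
- mark0: One of four identical round dark rubber marks, 80 mm in diameter and 2 mm thick, fixed in one straight row on the 18 mm thick plywood board; spacing uneven, 83 to 107 mm. Origin at the centre of its underside, 18 mm above the bench: what stands on the mark stands 20 mm above the bench. The four names come in any order along the row.
- mark1: One of four identical round dark rubber marks, 80 mm in diameter and 2 mm thick, fixed in one straight row on the 18 mm thick plywood board; spacing uneven, 83 to 107 mm. Origin at the centre of its underside, 18 mm above the bench: what stands on the mark stands 20 mm above the bench. The four names come in any order along the row.
- mark2: One of four identical round dark rubber marks, 80 mm in diameter and 2 mm thick, fixed in one straight row on the 18 mm thick plywood board; spacing uneven, 83 to 107 mm. Origin at the centre of its underside, 18 mm above the bench: what stands on the mark stands 20 mm above the bench. The four names come in any order along the row.
- mark3: One of four identical round dark rubber marks, 80 mm in diameter and 2 mm thick, fixed in one straight row on the 18 mm thick plywood board; spacing uneven, 83 to 107 mm. Origin at the centre of its underside, 18 mm above the bench: what stands on the mark stands 20 mm above the bench. The four names come in any order along the row.
- arbor: The arbor block: a 46 mm square, 22 mm high wooden block with a steel collar and a thin upright steel pin (82 mm high in all), fixed on the plywood board at one end of the row of marks and in line with it, 76 to 89 mm from the centre of the nearest mark; a small grey open tray of screws stands at the other end. Which end is which varies. Origin at the centre of the block's underside, 18 mm above the bench.
Mind the look-alikes: they are no part of the job. What is shaped like the part that bears saw_d_center but purple or turquoise is not meant.

How it is judged:
By the outcome, as a careful person would: the job done as asked, in the order asked, and still so for the second after the job is handed in, with the robot touching nothing.
It also fails if it takes over 96 s, if anything falls off the work surface, if the arm or the gripper's body presses on something with over 40 N, if the wrist force passes 120 N, or if a joint passes its speed limit or range.

ROBOT

A 6-joint arm with a two-finger parallel gripper is mounted at the origin on the work surface. World frame = base frame: x ahead of the robot, y to its left, z up, the work surface at z = 0. Lengths are in m, angles in degrees, forces in N, time in s.
With the tool pointing down it reaches from about 0.375 to 0.9 m from the base axis. Payload 3.1 kg.
Tool frame: the origin (TCP) lies on the centre line of the jaws, within the pads' length; the fingertips stand 25 mm ahead of it and the grasp point (between the pads) lies 6 mm ahead of it; z points along the fingers, y is the line along which they close (so a half turn about z gives the same grasp; the last joint's range is limited). The gripper opens to 87 mm and grips with 3 to 60 N. Pads are 19 mm wide; open, the fingers measure 117 mm over their backs; the gripper's body (75 mm by 190 mm) begins 51 mm behind the grasp point.
Start: joints at [-79.04, 30.224, 82.088, -0, 67.689, -10.227], TCP at [0.226, -0.583, 0.248] pointing down, gripper open.
Joint ranges: [-176.69, 176.69], [-43.24, 126.21], [12.49, 139.97], [-82, 262], [0, 151.66], [-163.58, 163.58]. Speed limits (degrees/s): [159.86, 159.86, 180, 180, 180, 180].

INTERFACE

Orientations are given as a 3x3 rotation matrix whose columns are the frame's x, y, z axes.
In Python, from rig import read_state, capture, camera_params, hand_in gives the robot as it stands.
- The arm moves only by the tool apply_moves, never from a script. Its argument "rows" is a list of rows, each an object of numbers: "x", "y", "z": the shift along the tool's x, y, z in mm; "rx", "ry", "rz": the turn, a rotation vector about the tool's x, y, z in units of 6 degrees (1.0 is 6 degrees); "claw": the closure in counts, from 0 (fully open) to 255 (shut). A call has 1 to 10 rows; each row is the pose to reach, as a shift and turn from the pose commanded when the call began, along the tool's axes at that moment; what a row does not reach only later rows make up. A row lasts 1/8 s, in which the tool goes at most 62.5 mm and 10.7 degrees, less where a joint would pass 70% of its speed; a pose out of reach is approached as far as the arm can. A call with a gripper value outside its range is refused whole. The fingers move at their own pace and stop on an object; the grip force is fixed at half the most. Time passes only in rows, so rows that repeat a pose let the fingers close. It gives the time, the measured TCP pose, the force, the opening and the grip force at its end, in the units of the state.
- read_state(): the state, without advancing time (a new reading comes with each control period).
- capture(name): name is "scene" or "top"; returns (picture, depth): 384x512x3 uint8, red, green, blue; 384x512 float32, m along the optical axis (not along the pixel's ray), 0 where there is no reading.
- camera_params(name): a dict with "fx", "fy", "cx", "cy" (pixels), "xyz" and "orientation" of the camera in the world. Camera axes: x right, y up, looking along -z (the intrinsics and any distortion apply to the point x, -y, -z); pixel columns grow to the right and rows downward; lengths in m; the calibration is good to about 2 mm. A picture is of the moment at which its call begins. camera_params takes no time and is no camera call.
- hand_in(): hands the job in; it is judged then, once.
The state is a dict: "time_s": time; "joint_positions": joint angles; "qvel": joint speeds; "tau": joint torques, N m; "position": TCP position; "tcp_rot": TCP orientation; "force": force on the tool from outside, world axes, zero at the start; "moment": the same for the moment, N m; "opening": opening from 0.0 (shut) to 1.0 (fully open); "grasp_force": force on a finger pad.
Only numpy, scipy, OpenCV 4.12 (cv2) and the standard library are available. Lean on these libraries where they do the work, as an engineer would, in place of code of your own. Each camera call takes 0.05 s, during which the arm holds its last target. There are 200 camera calls.

## Working session

There is one attempt and no reset: what is moved stays moved. The work goes in short steps, Python scripts to look and compute and a tool call to move; the robot and the scene stay as the last step left them, time stands still between calls to the robot, and variables do not carry over. Pictures are saved under pics/ and viewed, at most 14 in all, crops included, and the job is handed in when it is done.

Besides the shell and the picture viewer there is one more tool, called by a JSON object that holds its "fn" and its "kwargs", one argument or row to a line. apply_moves: Moves the arm, as the interface text tells. Its arguments: {"type":"object","properties":{"rows":{"type":"array"}},"required":["rows"]}

```bash
mkdir -p pics
python3 - <<'E'
from rig import *
import cv2,numpy as np
for n in("top","scene"):
    p,d=capture(n); cv2.imwrite(f"pics/{n}0.png",p[:,:,::-1]); np.savez(f"{n}0.npz",p=p,d=d); print(n,camera_params(n))
print(read_state())
E
```

```text
top {'fx': 437.9874450304807, 'fy': 437.9874450304807, 'cx': 257.9992207986777, 'cy': 191.77918770997718, 'xyz': array([0.24396302, 0.05694505, 1.0631115 ]), 'orientation': array([[-0.08535145,  0.97410852, -0.20935073],
       [-0.99634787, -0.08396419,  0.01552181],
       [-0.00245803,  0.20991096,  0.97771742]])}
scene {'fx': 357.8172686904549, 'fy': 357.8172686904549, 'cx': 259.3667814752329, 'cy': 185.10011167297287, 'xyz': array([ 0.87865697, -0.08054325,  0.60646715]), 'orientation': array([[ 0.28556597, -0.77731738,  0.56056201],
       [ 0.95835784,  0.23255071, -0.16574202],
       [-0.00152494,  0.58454928,  0.81135678]])}
{'time_s': 0.1, 'joint_positions': array([-7.90390247e+01,  3.02752288e+01,  8.21475059e+01, -2.09542663e-03,
        6.76882260e+01, -1.02273503e+01]), 'qvel': array([-0.0089115 , -0.0421039 , -0.17979321, -0.05054027, -0.04311824,
        0.09093565]), 'tau': array([ 1.17601376e-04, -4.40986276e+01, -1.77151626e+01,  6.34631747e-02,
        5.33303479e-02, -4.36458856e-05]), 'position': array([ 0.22579992, -0.58214954,  0.24666093]), 'tcp_rot': array([[ 9.32392497e-01,  3.61447188e-01, -4.01447836e-04],
       [ 3.61447277e-01, -9.32390624e-01,  1.89486437e-03],
       [ 3.10587200e-04, -1.91185955e-03, -9.99998124e-01]]), 'force': array([ 0.46106063,  0.08560706, -0.05653461]), 'moment': array([-0.01001481, -0.00906763, -0.03114695]), 'grasp_force': 0.0, 'opening': 1.0008024875245867}
```

View pics/top0.png

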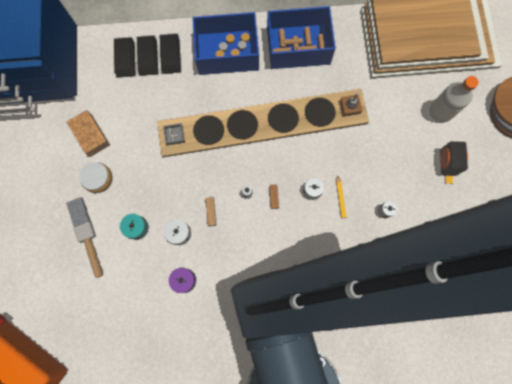

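View pics/scene0.png

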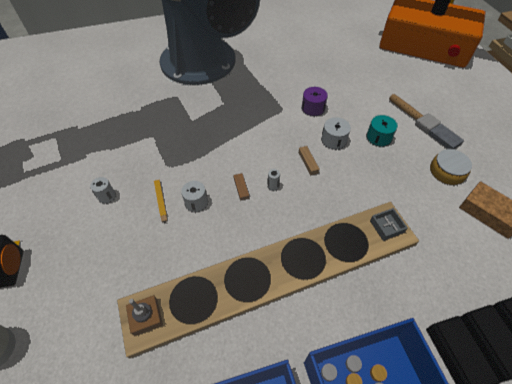

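Top view: the arbor is at (350,103), so the right end, and the screw tray is at (174,133). The marks are at (320,111), (283,118), (242,124) and (208,130).

Candidates for the saws:
- **Bare metal:** (247,191) is a, (389,210) is b, (314,188) is c and (177,232) is d.
- **Look-alikes:** teal (133,226), purple (182,280) and the tape roll (95,177).

I choose the four bare-metal ones.

```bash
cat > h.py <<'E'
from rig import *
import cv2,numpy as np
def ray(n,uv,z):
    c=camera_params(n);uv=np.atleast_2d(uv).astype(float)
    d=np.c_[(uv[:,0]-c['cx'])/c['fx'],-(uv[:,1]-c['cy'])/c['fy'],-np.ones(len(uv))]@np.array(c['orientation']).T
    o=np.array(c['xyz']); return o+d*((z-o[2])/d[:,2])[:,None]
def cloud(n,d):
    c=camera_params(n);v,u=np.mgrid[:d.shape[0],:d.shape[1]]
    P=np.stack([(u-c['cx'])/c['fx']*d,-(v-c['cy'])/c['fy']*d,-d],-1)
    return P@np.array(c['orientation']).T+np.array(c['xyz'])
def proj(n,P):
    c=camera_params(n);q=(np.array(P)-c['xyz'])@np.array(c['orientation'])
    return c['cx']-c['fx']*q[0]/q[2],c['cy']+c['fy']*q[1]/q[2]
def tops(n,d,zlo,zhi,zt):
    "blobs of flat tops: centre from outline of rays on plane zt"
    W=cloud(n,d);m=((W[...,2]>zlo)&(W[...,2]<zhi)&(d>0)).astype(np.uint8)
    cs,_=cv2.findContours(m,cv2.RETR_EXTERNAL,cv2.CHAIN_APPROX_NONE);out=[]
    for k in cs:
        if cv2.contourArea(k)<25: continue
        mm=cv2.drawContours(np.zeros_like(m),[k],-1,1,-1)
        v,u=np.nonzero(mm);w=ray(n,np.c_[u,v],zt)
        ar=len(u); ce=w.mean(0)
        # pixel footprint on plane
        a=ray(n,[[u.mean(),v.mean()],[u.mean()+1,v.mean()],[u.mean(),v.mean()+1]],zt)
        s=abs(np.cross(a[1]-a[0],a[2]-a[0])[2])
        out.append((u.mean(),v.mean(),ce[0],ce[1],2e3*np.sqrt(ar*s/np.pi)))
    return out
def marks(n,p,box):
    g=p.max(2);m=(g<60).astype(np.uint8)
    x0,y0,x1,y1=box;b=np.zeros_like(m);b[y0:y1,x0:x1]=m[y0:y1,x0:x1]
    cs,_=cv2.findContours(b,cv2.RETR_EXTERNAL,cv2.CHAIN_APPROX_NONE);out=[]
    for k in cs:
        if cv2.contourArea(k)<350: continue
        w=ray(n,k[:,0],.020)[:,:2].astype(np.float32);e=cv2.fitEllipse(w*1000)
        out.append((e[0],e[1],k[:,0].mean(0)))
    return out
E
python3 - <<'E'
from h import *
np.set_printoptions(precision=4,suppress=True)
for n,box in(("top",(150,85,340,160)),("scene",(110,200,420,350))):
    f=np.load(n+"0.npz");p,d=f['p'],f['d']
    print(n)
    for t in tops(n,d,.038,.052,.045):
        if 20<t[4]<75: print(np.round(t,3))
    for t in marks(n,p,box): print('mark',np.round(t[0],1),np.round(t[1],1),t[2])
f=np.load("top0.npz");p=f['p'];ims=[cv2.resize(p[v-25:v+25,u-25:u+25],(300,300),interpolation=2) for u,v in((247,191),(389,210),(314,188),(177,232))]
cv2.imwrite("pics/crop.png",np.vstack([np.hstack(ims[:2]),np.hstack(ims[2:])])[:,:,::-1])
E
```

```text
top
[ 34.017 351.24    0.146   0.565  37.759]
[180.24  279.634   0.273   0.235  57.933]
[175.198 230.73    0.386   0.241  58.165]
[131.249 225.118   0.408   0.343  58.363]
[388.78  207.918   0.397  -0.263  36.123]
[245.973 189.56    0.47    0.069  23.531]
[313.338 186.617   0.463  -0.092  46.105]
[447.812 160.562   0.499  -0.422  27.153]
[440.    110.086   0.629  -0.425  25.913]
[350.655 104.41    0.663  -0.207  45.668]
[227.232  63.475   0.8     0.09   39.791]
[300.52   57.659   0.8    -0.097  39.492]
[223.901  23.141   0.915   0.091  42.679]
[44.314 84.624  0.783  0.552 66.089]
[302.711  19.649   0.907  -0.114  46.418]
scene
[398.305 351.706   0.833   0.142  30.026]
[143.045 315.015   0.675  -0.207  46.944]
[  6.732 259.083   0.516  -0.418  29.729]
[193.002 191.325   0.468  -0.091  48.417]
[ 99.552 185.104   0.402  -0.262  37.619]
[273.661 174.518   0.474   0.069  26.451]
[336.814 127.814   0.391   0.24   61.447]
[383.663 124.973   0.413   0.343  61.463]
[315.03   95.539   0.279   0.234  62.005]
[199.973  60.346   0.066   0.001  59.896]
mark [ 663.3 -131.1] [75.6 76.1] [193.0602 300.0526]
mark [655.4 -36.8] [75.5 76. ] [247.0081 279.4919]
mark [646.5  67.5] [75.2 76. ] [302.9237 258.4576]
mark [639.1 153.5] [75.6 75.8] [345.8407 242.1593]
```

View pics/crop.png

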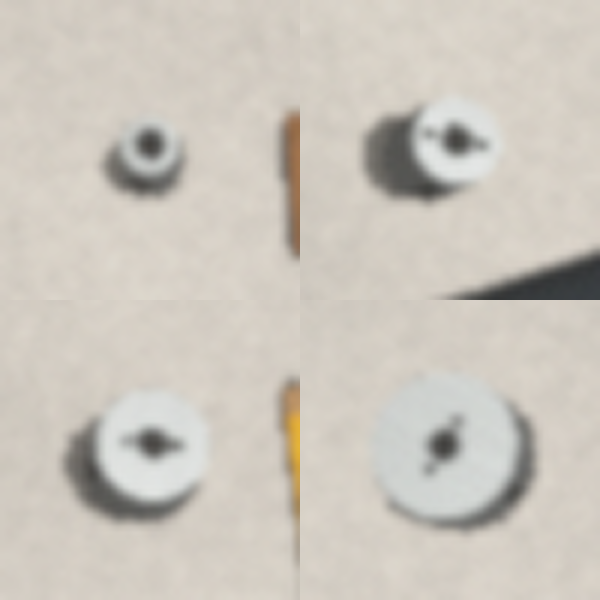

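```bash
cat >> h.py <<'E'
def bore(n,p,u,v,z,r=6,hw=None):
    g=p.max(2).astype(float);u0,v0=int(round(u)),int(round(v))
    q=g[v0-r:v0+r+1,u0-r:u0+r+1];w=np.clip(np.percentile(q,60)-35-q,0,None)
    yy,xx=np.mgrid[v0-r:v0+r+1,u0-r:u0+r+1]
    c=np.array([(w*xx).sum(),(w*yy).sum()])/w.sum();return c,ray(n,c,z)[0,:2]*1000
E
python3 - <<'E'
from h import *
np.set_printoptions(precision=1,suppress=True)
S=dict(top=dict(a=(247,190,3),b=(389.5,208,4),c=(313.5,187,5),d=(176,231.5,5)),scene=dict(a=(274,172,3),b=(100,182,4),c=(193.5,186,5),d=(337,124,5)))
for n in S:
    p=np.load(n+"0.npz")['p']
    for k,(u,v,r) in S[n].items(): print(n,k,*bore(n,p,u,v,.045,r))
p=np.load("top0.npz")['p'];g=p.max(2)
print([g[v,u] for u,v in((320,111),(283,118),(242,124),(208,130))], p[108,262])
m=np.zeros_like(g);m[85:160,190:338]=(g[85:160,190:338]<85)
cs,_=cv2.findContours(m,0,cv2.CHAIN_APPROX_NONE)
for k in cs:
    if cv2.contourArea(k)>100:
        e=cv2.fitEllipse((ray("top",k[:,0],.02)[:,:2]*1000).astype(np.float32));print(np.array(e[0]),np.array(e[1]),k[:,0].mean(0))
p=np.load("scene0.npz")['p'];cv2.imwrite("pics/sc.png",np.vstack([np.hstack([cv2.resize(p[v-15:v+15,u-15:u+15],(300,300),interpolation=0) for u,v in q]) for q in (((274,175),(100,185)),((193,190),(337,128)))])[:,:,::-1])
E
```

```text
top a [246.6 189.6] [469.7  67.4]
top b [389.9 207.9] [ 396.4 -265.6]
top c [314.2 186.4] [463.5 -93.9]
top d [175.5 230.7] [385.9 240.5]
scene a [273.6 172.7] [469.7  69.8]
scene b [ 99.  183.3] [ 397.4 -263.1]
scene c [193.  189.4] [464.  -90.7]
scene d [337.  125.8] [385.9 243.3]
[np.uint8(60), np.uint8(59), np.uint8(59), np.uint8(61)] [212 177 125]
[637.  151.4] [71.4 71.5] [208.3 130. ]
[644.1  65.7] [71.7 72. ] [242.  124.4]
[652.9 -38.7] [71.5 72. ] [283.  117.6]
[ 660.8 -133.2] [71.6 71.8] [319.6 111.6]
```

View pics/sc.png

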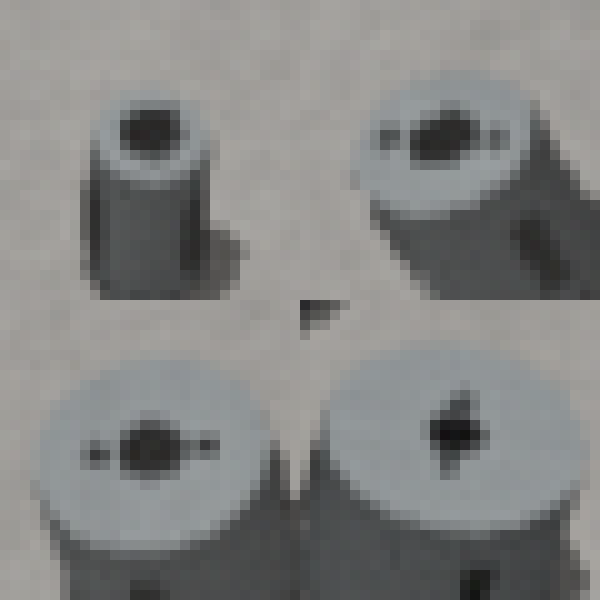

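The crops show the bores clearly, and the two views agree to about 3 mm. All four saws and marks pass the size and spacing checks. The order runs a to y=-132, b to -38, c to 67, d to 152. I'll start with saw b, closing across the row.

{"fn": "apply_moves", "kwargs": {
  "rows": [
    {"x": 274, "y": -235, "z": 77, "rz": -12.27, "claw": 0},
    {"x": 274, "y": -235, "z": 77, "rz": -12.27, "claw": 0},
    {"x": 274, "y": -235, "z": 77, "rz": -12.27, "claw": 0},
    {"x": 274, "y": -235, "z": 77, "rz": -12.27, "claw": 0},
    {"x": 274, "y": -235, "z": 77, "rz": -12.27, "claw": 0},
    {"x": 274, "y": -235, "z": 77, "rz": -12.27, "claw": 0},
    {"x": 274, "y": -235, "z": 77, "rz": -12.27, "claw": 0},
    {"x": 274, "y": -235, "z": 77, "rz": -12.27, "claw": 0},
    {"x": 274, "y": -235, "z": 77, "rz": -12.27, "claw": 0},
    {"x": 274, "y": -235, "z": 77, "rz": -12.27, "claw": 0}
  ]
}}

```text
validation failed for argument at $.ro...
```

```bash
cat > go.py <<'E'
import sys
from rig import *
import numpy as np
s=read_state();R=np.array(s['tcp_rot']);t=np.array([float(v) for v in sys.argv[1:4]])
y=np.degrees(np.arctan2(R[1,1],R[0,1]))
print('t',s['time_s'],'pos',np.round(1000*np.array(s['position']),1),'yaw',round(y,2),'tilt',np.round(R[:2,2],4),'shift',np.round(R.T@(t-1000*np.array(s['position'])),1),'rz',round((y-4.8)/6,2),'open',round(87*s['opening'],1),'gf',s['grasp_force'],'F',np.round(s['force'],1))
E
python3 go.py 397 -264.3 39
```

```text
t 0.1 pos [ 225.8 -582.1  246.7] yaw -68.81 tilt [-0.0004  0.0019] shift [ 274.4 -234.1  208.2] rz -12.27 open 87.1 gf 0.0 F [ 0.5  0.1 -0.1]
```

{"fn": "apply_moves", "kwargs": {
  "rows": [
    {"x": 274, "y": -234, "z": 77, "rx": 0, "ry": 0, "rz": -12.27, "claw": 0},
    {"x": 274, "y": -234, "z": 77, "rx": 0, "ry": 0, "rz": -12.27, "claw": 0},
    {"x": 274, "y": -234, "z": 77, "rx": 0, "ry": 0, "rz": -12.27, "claw": 0},
    {"x": 274, "y": -234, "z": 77, "rx": 0, "ry": 0, "rz": -12.27, "claw": 0},
    {"x": 274, "y": -234, "z": 77, "rx": 0, "ry": 0, "rz": -12.27, "claw": 0},
    {"x": 274, "y": -234, "z": 77, "rx": 0, "ry": 0, "rz": -12.27, "claw": 0},
    {"x": 274, "y": -234, "z": 77, "rx": 0, "ry": 0, "rz": -12.27, "claw": 0},
    {"x": 274, "y": -234, "z": 77, "rx": 0, "ry": 0, "rz": -12.27, "claw": 0},
    {"x": 274, "y": -234, "z": 77, "rx": 0, "ry": 0, "rz": -12.27, "claw": 0},
    {"x": 274, "y": -234, "z": 77, "rx": 0, "ry": 0, "rz": -12.27, "claw": 0}
  ]
}}

```text
time_s: 1.35
position: [0.3966, -0.2663, 0.1706]
tcp_rot: [[-0.081, 0.997, 0.0], [0.997, 0.081, -0.0], [-0.0, 0.0, -1.0]]
force: [0.1, -0.4, -0.8]
opening: 1.004
grasp_force: 0.0
```

```bash
python3 go.py 397 -264.3 39
```

```text
t 1.35 pos [ 396.6 -266.3  170.6] yaw 4.65 tilt [ 0.0003 -0.0003] shift [  2.    0.5 131.6] rz -0.03 open 87.3 gf 0.0 F [ 0.1 -0.4 -0.8]
```

{"fn": "apply_moves", "kwargs": {
  "rows": [
    {"x": 2, "y": 0.5, "z": 45, "rx": 0, "ry": 0, "rz": 0, "claw": 0},
    {"x": 2, "y": 0.5, "z": 90, "rx": 0, "ry": 0, "rz": 0, "claw": 0},
    {"x": 2, "y": 0.5, "z": 120, "rx": 0, "ry": 0, "rz": 0, "claw": 0},
    {"x": 2, "y": 0.5, "z": 131, "rx": 0, "ry": 0, "rz": 0, "claw": 0},
    {"x": 2, "y": 0.5, "z": 131, "rx": 0, "ry": 0, "rz": 0, "claw": 0},
    {"x": 2, "y": 0.5, "z": 131, "rx": 0, "ry": 0, "rz": 0, "claw": 80},
    {"x": 2, "y": 0.5, "z": 131, "rx": 0, "ry": 0, "rz": 0, "claw": 110},
    {"x": 2, "y": 0.5, "z": 131, "rx": 0, "ry": 0, "rz": 0, "claw": 140},
    {"x": 2, "y": 0.5, "z": 131, "rx": 0, "ry": 0, "rz": 0, "claw": 200},
    {"x": 2, "y": 0.5, "z": 131, "rx": 0, "ry": 0, "rz": 0, "claw": 200}
  ]
}}

```text
time_s: 2.6
position: [0.3972, -0.2635, 0.0397]
tcp_rot: [[-0.084, 0.996, 0.0], [0.996, 0.084, -0.0], [-0.0, 0.0, -1.0]]
force: [0.5, -0.1, 0.5]
opening: 0.518
grasp_force: 0.0
```

```bash
python3 go.py 397 -264.3 170
```

```text
t 2.6 pos [ 397.2 -263.5   39.7] yaw 4.81 tilt [ 0.0002 -0.0002] shift [  -0.8   -0.3 -130.3] rz 0.0 open 45.1 gf 0.0 F [ 0.5 -0.1  0.5]
```

{"fn": "apply_moves", "kwargs": {
  "rows": [
    {"x": 0, "y": 0, "z": 0, "rx": 0, "ry": 0, "rz": 0, "claw": 220},
    {"x": 0, "y": 0, "z": 0, "rx": 0, "ry": 0, "rz": 0, "claw": 220},
    {"x": 0, "y": 0, "z": 0, "rx": 0, "ry": 0, "rz": 0, "claw": 220},
    {"x": 0, "y": 0, "z": 0, "rx": 0, "ry": 0, "rz": 0, "claw": 220},
    {"x": 0, "y": 0, "z": 0, "rx": 0, "ry": 0, "rz": 0, "claw": 220}
  ]
}}

```text
time_s: 3.22
position: [0.3971, -0.2634, 0.0395]
tcp_rot: [[-0.084, 0.996, -0.0], [0.996, 0.084, 0.0], [0.0, -0.0, -1.0]]
force: [0.5, 0.6, 0.2]
opening: 0.398
grasp_force: 30.0
```

```bash
python3 go.py 397 -264.3 170
```

```text
t 3.225 pos [ 397.1 -263.4   39.5] yaw 4.81 tilt [-0.      0.0001] shift [  -0.8   -0.2 -130.5] rz 0.0 open 34.6 gf 30.00003995373845 F [0.5 0.6 0.2]
```

{"fn": "apply_moves", "kwargs": {
  "rows": [
    {"x": 0, "y": 0, "z": -20, "rx": 0, "ry": 0, "rz": 0, "claw": 220},
    {"x": 0, "y": 0, "z": -60, "rx": 0, "ry": 0, "rz": 0, "claw": 220},
    {"x": 30, "y": 40, "z": -100, "rx": 0, "ry": 0, "rz": 0, "claw": 220},
    {"x": 60, "y": 80, "z": -110, "rx": 0, "ry": 0, "rz": 0, "claw": 220},
    {"x": 90, "y": 120, "z": -110, "rx": 0, "ry": 0, "rz": 0, "claw": 220},
    {"x": 120, "y": 165, "z": -110, "rx": 0, "ry": 0, "rz": 0, "claw": 220},
    {"x": 155, "y": 210, "z": -110, "rx": 0, "ry": 0, "rz": 0, "claw": 220},
    {"x": 185, "y": 250, "z": -110, "rx": 0, "ry": 0, "rz": 0, "claw": 220},
    {"x": 203, "y": 275, "z": -110, "rx": 0, "ry": 0, "rz": 0, "claw": 220},
    {"x": 203, "y": 275, "z": -110, "rx": 0, "ry": 0, "rz": 0, "claw": 220}
  ]
}}

```text
time_s: 4.47
position: [0.6552, -0.0363, 0.1489]
tcp_rot: [[-0.087, 0.996, 0.0], [0.996, 0.087, 0.0], [0.0, 0.0, -1.0]]
force: [-0.6, 0.0, -1.3]
opening: 0.398
grasp_force: 30.0
```

```bash
python3 go.py 654.2 -37.8 60
python3 - <<'E'
from h import *
p,d=capture("scene");cv2.imwrite("pics/s1.png",p[:,:,::-1])
p,d=capture("top");cv2.imwrite("pics/t1.png",p[:,:,::-1])
E
```

```text
t 4.475 pos [655.2 -36.3 148.9] yaw 4.99 tilt [0.0003 0.0001] shift [-1.5 -1.2 88.9] rz 0.03 open 34.7 gf 30.000221715308726 F [-0.6  0.  -1.3]
```

View pics/s1.png

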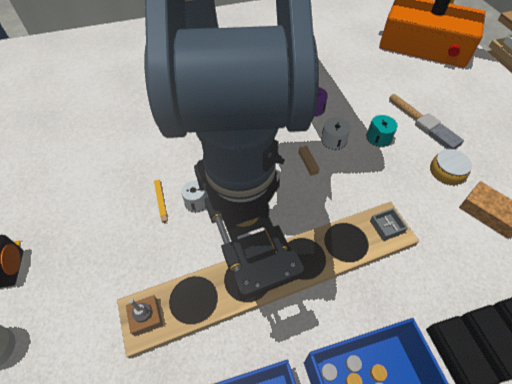

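Saw b is held over the second mark at about (255,280). I'll lower it and release.

{"fn": "apply_moves", "kwargs": {
  "rows": [
    {"x": -0.7, "y": -1.2, "z": 30, "rx": 0, "ry": 0, "rz": 0, "claw": 220},
    {"x": -0.7, "y": -1.2, "z": 60, "rx": 0, "ry": 0, "rz": 0, "claw": 220},
    {"x": -0.7, "y": -1.2, "z": 80, "rx": 0, "ry": 0, "rz": 0, "claw": 220},
    {"x": -0.7, "y": -1.2, "z": 86, "rx": 0, "ry": 0, "rz": 0, "claw": 220},
    {"x": -0.7, "y": -1.2, "z": 88, "rx": 0, "ry": 0, "rz": 0, "claw": 220},
    {"x": -0.7, "y": -1.2, "z": 89, "rx": 0, "ry": 0, "rz": 0, "claw": 220},
    {"x": -0.7, "y": -1.2, "z": 89.5, "rx": 0, "ry": 0, "rz": 0, "claw": 220},
    {"x": -0.7, "y": -1.2, "z": 89.5, "rx": 0, "ry": 0, "rz": 0, "claw": 220}
  ]
}}

```text
time_s: 5.58
position: [0.6534, -0.0389, 0.0606]
tcp_rot: [[-0.084, 0.996, 0.001], [0.996, 0.084, -0.0], [-0.0, 0.001, -1.0]]
force: [0.2, 0.2, -0.6]
opening: 0.396
grasp_force: 30.0
```

```bash
python3 go.py 654.2 -37.8 59.5
```

```text
t 5.575 pos [653.4 -38.9  60.6] yaw 4.82 tilt [ 0.001  -0.0002] shift [1.  0.9 1.1] rz 0.0 open 34.5 gf 30.000139167532325 F [ 0.2  0.2 -0.6]
```

{"fn": "apply_moves", "kwargs": {
  "rows": [
    {"x": 1.4, "y": 0.8, "z": 0.5, "rx": 0, "ry": 0, "rz": 0, "claw": 220},
    {"x": 1.4, "y": 0.8, "z": 1, "rx": 0, "ry": 0, "rz": 0, "claw": 220},
    {"x": 1.4, "y": 0.8, "z": 1.2, "rx": 0, "ry": 0, "rz": 0, "claw": 220},
    {"x": 1.4, "y": 0.8, "z": 1.2, "rx": 0, "ry": 0, "rz": 0, "claw": 90},
    {"x": 1.4, "y": 0.8, "z": 1.2, "rx": 0, "ry": 0, "rz": 0, "claw": 0},
    {"x": 1.4, "y": 0.8, "z": 1.2, "rx": 0, "ry": 0, "rz": 0, "claw": 0},
    {"x": 1.4, "y": 0.8, "z": 1.2, "rx": 0, "ry": 0, "rz": 0, "claw": 0},
    {"x": 1.4, "y": 0.8, "z": 1.2, "rx": 0, "ry": 0, "rz": 0, "claw": 0},
    {"x": 1.4, "y": 0.8, "z": -30, "rx": 0, "ry": 0, "rz": 0, "claw": 0},
    {"x": 1.4, "y": 0.8, "z": -80, "rx": 0, "ry": 0, "rz": 0, "claw": 0}
  ]
}}

```text
time_s: 6.82
position: [0.6522, -0.0372, 0.1388]
tcp_rot: [[-0.084, 0.996, -0.005], [0.996, 0.084, 0.001], [0.002, -0.005, -1.0]]
force: [0.8, 0.1, -0.2]
opening: 0.989
grasp_force: 0.0
```

```bash
python3 go.py 464 -92.3 150
```

```text
t 6.825 pos [652.2 -37.2 138.8] yaw 4.8 tilt [-0.0049  0.0011] shift [ -39.1 -192.2  -10.3] rz -0.0 open 86.1 gf 0.0 F [ 0.8  0.1 -0.2]
```

{"fn": "apply_moves", "kwargs": {
  "rows": [
    {"x": -10, "y": -50, "z": -10, "rx": 0, "ry": 0, "rz": 0, "claw": 0},
    {"x": -20, "y": -100, "z": -10, "rx": 0, "ry": 0, "rz": 0, "claw": 0},
    {"x": -30, "y": -150, "z": -10, "rx": 0, "ry": 0, "rz": 0, "claw": 0},
    {"x": -39, "y": -193, "z": -10, "rx": 0, "ry": 0, "rz": 0, "claw": 0},
    {"x": -39, "y": -193, "z": 0, "rx": 0, "ry": 0, "rz": 0, "claw": 0},
    {"x": -39, "y": -193, "z": 10, "rx": 0, "ry": 0, "rz": 0, "claw": 0}
  ]
}}

```text
time_s: 7.58
position: [0.466, -0.0931, 0.13]
tcp_rot: [[-0.083, 0.997, 0.003], [0.997, 0.083, -0.001], [-0.001, 0.003, -1.0]]
force: [-0.2, 0.0, 0.3]
opening: 1.006
grasp_force: 0.0
```

```bash
python3 go.py 464 -92.3 39
python3 - <<'E'
from h import *
p,d=capture("scene");cv2.imwrite("pics/s2.png",p[:,:,::-1])
for n in("top","scene"):
    p,d=capture(n);u,v=proj(n,(.6542,-.0378,.065));print(n,u,v,*bore(n,p,u,v,.065,4))
    q=p[int(v)-20:int(v)+20,int(u)-20:int(u)+20]
    cv2.imwrite(f"pics/{n}2c.png",cv2.resize(q,(300,300),interpolation=0)[:,:,::-1])
cv2.imwrite("pics/2c.png",np.hstack([cv2.imread("pics/top2c.png"),cv2.imread("pics/scene2c.png")]))
E
```

```text
t 7.575 pos [466.  -93.1 130. ] yaw 4.78 tilt [ 0.0026 -0.001 ] shift [ 1.  -2.1 91. ] rz -0.0 open 87.5 gf 0.0 F [-0.2  0.   0.3]
top 283.47295506940924 110.19153495319632 [286.72413793 111.4137931 ] [650.3746405  -45.34855457]
scene 245.4173541325243 267.7027192802965 [246.10610734 267.63417643] [654.4034946  -36.71385613]
```

View pics/2c.png

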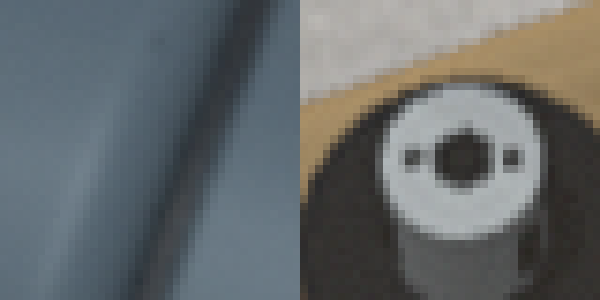

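Saw b stands on its mark, off by about 1 mm in the scene view; the top view is blocked by the arm. Next is saw c.

{"fn": "apply_moves", "kwargs": {
  "rows": [
    {"x": 0.5, "y": -2, "z": 40, "rx": 0, "ry": 0, "rz": 0, "claw": 0},
    {"x": 0.5, "y": -2, "z": 75, "rx": 0, "ry": 0, "rz": 0, "claw": 0},
    {"x": 0.5, "y": -2, "z": 91, "rx": 0, "ry": 0, "rz": 0, "claw": 0},
    {"x": 0.5, "y": -2, "z": 91, "rx": 0, "ry": 0, "rz": 0, "claw": 80},
    {"x": 0.5, "y": -2, "z": 91, "rx": 0, "ry": 0, "rz": 0, "claw": 100},
    {"x": 0.5, "y": -2, "z": 91, "rx": 0, "ry": 0, "rz": 0, "claw": 120},
    {"x": 0.5, "y": -2, "z": 91, "rx": 0, "ry": 0, "rz": 0, "claw": 200},
    {"x": 0.5, "y": -2, "z": 91, "rx": 0, "ry": 0, "rz": 0, "claw": 200},
    {"x": 0.5, "y": -2, "z": 91, "rx": 0, "ry": 0, "rz": 0, "claw": 200},
    {"x": 0.5, "y": -2, "z": 91, "rx": 0, "ry": 0, "rz": 0, "claw": 200}
  ]
}}

```text
time_s: 8.98
position: [0.463, -0.0923, 0.0395]
tcp_rot: [[-0.084, 0.996, 0.001], [0.996, 0.084, -0.0], [-0.001, 0.001, -1.0]]
force: [0.3, 0.4, 5.7]
opening: 0.516
grasp_force: 30.0
```

```bash
python3 go.py 645.3 66.6 150
```

```text
t 8.975 pos [463.  -92.3  39.5] yaw 4.8 tilt [ 0.0011 -0.0005] shift [ 143.1  195.1 -110.3] rz -0.0 open 44.9 gf 29.998987480066717 F [0.3 0.4 5.7]
```

{"fn": "apply_moves", "kwargs": {
  "rows": [
    {"x": 0, "y": 0, "z": -20, "rx": 0, "ry": 0, "rz": 0, "claw": 200},
    {"x": 0, "y": 0, "z": -60, "rx": 0, "ry": 0, "rz": 0, "claw": 200},
    {"x": 10, "y": 10, "z": -100, "rx": 0, "ry": 0, "rz": 0, "claw": 200},
    {"x": 40, "y": 45, "z": -110, "rx": 0, "ry": 0, "rz": 0, "claw": 200},
    {"x": 70, "y": 85, "z": -110, "rx": 0, "ry": 0, "rz": 0, "claw": 200},
    {"x": 100, "y": 130, "z": -110, "rx": 0, "ry": 0, "rz": 0, "claw": 200},
    {"x": 125, "y": 170, "z": -110, "rx": 0, "ry": 0, "rz": 0, "claw": 200},
    {"x": 143, "y": 195, "z": -110, "rx": 0, "ry": 0, "rz": 0, "claw": 200},
    {"x": 143, "y": 195, "z": -95, "rx": 0, "ry": 0, "rz": 0, "claw": 200},
    {"x": 143, "y": 195, "z": -65, "rx": 0, "ry": 0, "rz": 0, "claw": 200}
  ]
}}

```text
time_s: 10.22
position: [0.6444, 0.0665, 0.1034]
tcp_rot: [[-0.084, 0.996, -0.0], [0.996, 0.084, -0.0], [-0.0, -0.0, -1.0]]
force: [0.4, -0.9, -1.6]
opening: 0.52
grasp_force: 30.0
```

{"fn": "apply_moves", "kwargs": {
  "rows": [
    {"x": 0, "y": 0, "z": 20, "rx": 0, "ry": 0, "rz": 0, "claw": 200},
    {"x": 0, "y": 0, "z": 38, "rx": 0, "ry": 0, "rz": 0, "claw": 200},
    {"x": 0, "y": 0, "z": 41, "rx": 0, "ry": 0, "rz": 0, "claw": 200},
    {"x": 0, "y": 0, "z": 42, "rx": 0, "ry": 0, "rz": 0, "claw": 200},
    {"x": 0, "y": 0, "z": 42, "rx": 0, "ry": 0, "rz": 0, "claw": 200},
    {"x": 0, "y": 0, "z": 42, "rx": 0, "ry": 0, "rz": 0, "claw": 200}
  ]
}}

```text
time_s: 10.98
position: [0.6455, 0.0667, 0.0629]
tcp_rot: [[-0.084, 0.996, 0.002], [0.996, 0.084, -0.0], [-0.0, 0.002, -1.0]]
force: [0.4, -1.1, -0.7]
opening: 0.517
grasp_force: 30.0
```

```bash
python3 go.py 645.3 66.6 59.5
```

```text
t 10.975 pos [645.5  66.7  62.9] yaw 4.81 tilt [ 0.0016 -0.0001] shift [-0.1 -0.2  3.4] rz 0.0 open 45.0 gf 29.999061953276396 F [ 0.4 -1.1 -0.7]
```

{"fn": "apply_moves", "kwargs": {
  "rows": [
    {"x": 0, "y": 0, "z": 1.5, "rx": 0, "ry": 0, "rz": 0, "claw": 200},
    {"x": 0, "y": 0, "z": 2.5, "rx": 0, "ry": 0, "rz": 0, "claw": 200},
    {"x": 0, "y": 0, "z": 3.2, "rx": 0, "ry": 0, "rz": 0, "claw": 200},
    {"x": 0, "y": 0, "z": 3.2, "rx": 0, "ry": 0, "rz": 0, "claw": 70},
    {"x": 0, "y": 0, "z": 3.2, "rx": 0, "ry": 0, "rz": 0, "claw": 0},
    {"x": 0, "y": 0, "z": 3.2, "rx": 0, "ry": 0, "rz": 0, "claw": 0},
    {"x": 0, "y": 0, "z": 3.2, "rx": 0, "ry": 0, "rz": 0, "claw": 0},
    {"x": 0, "y": 0, "z": 3.2, "rx": 0, "ry": 0, "rz": 0, "claw": 0},
    {"x": 0, "y": 0, "z": -30, "rx": 0, "ry": 0, "rz": 0, "claw": 0},
    {"x": 0, "y": 0, "z": -80, "rx": 0, "ry": 0, "rz": 0, "claw": 0}
  ]
}}

```text
time_s: 12.22
position: [0.6436, 0.0667, 0.141]
tcp_rot: [[-0.084, 0.996, -0.005], [0.996, 0.084, 0.0], [0.001, -0.005, -1.0]]
force: [0.4, 0.2, 0.4]
opening: 0.999
grasp_force: 0.0
```

```bash
python3 go.py 470 68.6 140
```

```text
t 12.225 pos [643.6  66.7 141. ] yaw 4.8 tilt [-0.0047  0.0003] shift [  16.5 -172.8    1.8] rz -0.0 open 86.9 gf 0.0 F [0.4 0.2 0.4]
```

{"fn": "apply_moves", "kwargs": {
  "rows": [
    {"x": 4, "y": -45, "z": 0, "rx": 0, "ry": 0, "rz": 0, "claw": 0},
    {"x": 8, "y": -95, "z": 0, "rx": 0, "ry": 0, "rz": 0, "claw": 0},
    {"x": 12, "y": -145, "z": 0, "rx": 0, "ry": 0, "rz": 0, "claw": 0},
    {"x": 16.5, "y": -174, "z": 0, "rx": 0, "ry": 0, "rz": 0, "claw": 40},
    {"x": 16.5, "y": -174, "z": 0, "rx": 0, "ry": 0, "rz": 0, "claw": 80},
    {"x": 16.5, "y": -174, "z": 10, "rx": 0, "ry": 0, "rz": 0, "claw": 80}
  ]
}}

```text
time_s: 12.98
position: [0.4729, 0.0682, 0.1326]
tcp_rot: [[-0.084, 0.996, 0.005], [0.996, 0.084, -0.0], [-0.001, 0.005, -1.0]]
force: [0.4, -0.3, 0.5]
opening: 0.75
grasp_force: 0.0
```

```bash
python3 go.py 470 68.6 39
python3 - <<'E'
from h import *
n="scene";p,d=capture(n);u,v=proj(n,(.6453,.0666,.065));print(n,u,v,*bore(n,p,u,v,.065,4))
E
```

```text
t 12.975 pos [472.9  68.2 132.6] yaw 4.8 tilt [ 0.0054 -0.0005] shift [ 0.7 -3.4 93.6] rz 0.0 open 65.3 gf 0.0 F [ 0.4 -0.3  0.5]
scene 304.6281143902922 245.82962611345008 [305.39747191 245.53089888] [645.15494732  68.0195694 ]
```

{"fn": "apply_moves", "kwargs": {
  "rows": [
    {"x": 0.5, "y": -2, "z": 40, "rx": 0, "ry": 0, "rz": 0, "claw": 80},
    {"x": 0.5, "y": -2, "z": 75, "rx": 0, "ry": 0, "rz": 0, "claw": 80},
    {"x": 0.5, "y": -2, "z": 92, "rx": 0, "ry": 0, "rz": 0, "claw": 80},
    {"x": 0.5, "y": -2, "z": 92, "rx": 0, "ry": 0, "rz": 0, "claw": 130},
    {"x": 0.5, "y": -2, "z": 92, "rx": 0, "ry": 0, "rz": 0, "claw": 160},
    {"x": 0.5, "y": -2, "z": 92, "rx": 0, "ry": 0, "rz": 0, "claw": 180},
    {"x": 0.5, "y": -2, "z": 92, "rx": 0, "ry": 0, "rz": 0, "claw": 250},
    {"x": 0.5, "y": -2, "z": 92, "rx": 0, "ry": 0, "rz": 0, "claw": 250},
    {"x": 0.5, "y": -2, "z": 92, "rx": 0, "ry": 0, "rz": 0, "claw": 250},
    {"x": 0.5, "y": -2, "z": 92, "rx": 0, "ry": 0, "rz": 0, "claw": 250}
  ]
}}

```text
time_s: 14.28
position: [0.4687, 0.0688, 0.0407]
tcp_rot: [[-0.084, 0.996, 0.002], [0.996, 0.084, -0.0], [-0.0, 0.002, -1.0]]
force: [0.3, -0.3, 6.6]
opening: 0.266
grasp_force: 30.0
```

```bash
python3 go.py 662 -132.2 170
```

```text
t 14.275 pos [468.7  68.8  40.7] yaw 4.81 tilt [ 0.0017 -0.0001] shift [-216.6  175.9 -129. ] rz 0.0 open 23.1 gf 29.99924147967249 F [ 0.3 -0.3  6.6]
```

{"fn": "apply_moves", "kwargs": {
  "rows": [
    {"x": 0, "y": 0, "z": -20, "rx": 0, "ry": 0, "rz": 0, "claw": 250},
    {"x": 0, "y": 0, "z": -60, "rx": 0, "ry": 0, "rz": 0, "claw": 250},
    {"x": -20, "y": 10, "z": -110, "rx": 0, "ry": 0, "rz": 0, "claw": 250},
    {"x": -55, "y": 40, "z": -129, "rx": 0, "ry": 0, "rz": 0, "claw": 250},
    {"x": -95, "y": 70, "z": -129, "rx": 0, "ry": 0, "rz": 0, "claw": 250},
    {"x": -135, "y": 105, "z": -129, "rx": 0, "ry": 0, "rz": 0, "claw": 250},
    {"x": -170, "y": 140, "z": -129, "rx": 0, "ry": 0, "rz": 0, "claw": 250},
    {"x": -200, "y": 165, "z": -129, "rx": 0, "ry": 0, "rz": 0, "claw": 250},
    {"x": -216.5, "y": 176, "z": -129, "rx": 0, "ry": 0, "rz": 0, "claw": 250},
    {"x": -216.5, "y": 176, "z": -125, "rx": 0, "ry": 0, "rz": 0, "claw": 250}
  ]
}}

```text
time_s: 15.52
position: [0.662, -0.1334, 0.1644]
tcp_rot: [[-0.082, 0.997, 0.0], [0.997, 0.082, -0.0], [-0.0, 0.0, -1.0]]
force: [-1.0, 0.6, -0.8]
opening: 0.265
grasp_force: 30.0
```

{"fn": "apply_moves", "kwargs": {
  "rows": [
    {"x": 0, "y": 0, "z": 30, "rx": 0, "ry": 0, "rz": 0, "claw": 250},
    {"x": 0, "y": 0, "z": 65, "rx": 0, "ry": 0, "rz": 0, "claw": 250},
    {"x": 0, "y": 0, "z": 90, "rx": 0, "ry": 0, "rz": 0, "claw": 250},
    {"x": 0, "y": 0, "z": 100, "rx": 0, "ry": 0, "rz": 0, "claw": 250},
    {"x": 0, "y": 0, "z": 102, "rx": 0, "ry": 0, "rz": 0, "claw": 250},
    {"x": 0, "y": 0, "z": 102, "rx": 0, "ry": 0, "rz": 0, "claw": 250},
    {"x": 0, "y": 0, "z": 102, "rx": 0, "ry": 0, "rz": 0, "claw": 250}
  ]
}}

```text
time_s: 16.4
position: [0.6624, -0.1323, 0.0644]
tcp_rot: [[-0.084, 0.996, 0.002], [0.996, 0.084, -0.001], [-0.001, 0.002, -1.0]]
force: [-0.3, 0.7, 0.0]
opening: 0.266
grasp_force: 30.0
```

```bash
python3 go.py 662 -132.2 60.7
```

```text
t 16.4 pos [ 662.4 -132.3   64.4] yaw 4.81 tilt [ 0.0021 -0.0007] shift [ 0.2 -0.4  3.7] rz 0.0 open 23.1 gf 29.999147476628423 F [-0.3  0.7  0. ]
```

{"fn": "apply_moves", "kwargs": {
  "rows": [
    {"x": 0, "y": 0, "z": 1.5, "rx": 0, "ry": 0, "rz": 0, "claw": 250},
    {"x": 0, "y": 0, "z": 2.5, "rx": 0, "ry": 0, "rz": 0, "claw": 250},
    {"x": 0, "y": 0, "z": 3.5, "rx": 0, "ry": 0, "rz": 0, "claw": 250},
    {"x": 0, "y": 0, "z": 3.5, "rx": 0, "ry": 0, "rz": 0, "claw": 120},
    {"x": 0, "y": 0, "z": 3.5, "rx": 0, "ry": 0, "rz": 0, "claw": 50},
    {"x": 0, "y": 0, "z": 3.5, "rx": 0, "ry": 0, "rz": 0, "claw": 0},
    {"x": 0, "y": 0, "z": 3.5, "rx": 0, "ry": 0, "rz": 0, "claw": 0},
    {"x": 0, "y": 0, "z": 3.5, "rx": 0, "ry": 0, "rz": 0, "claw": 0},
    {"x": 0, "y": 0, "z": -30, "rx": 0, "ry": 0, "rz": 0, "claw": 0},
    {"x": 0, "y": 0, "z": -85, "rx": 0, "ry": 0, "rz": 0, "claw": 0}
  ]
}}

```text
time_s: 17.65
position: [0.66, -0.1316, 0.1465]
tcp_rot: [[-0.084, 0.996, -0.006], [0.996, 0.084, 0.002], [0.003, -0.005, -1.0]]
force: [0.6, 1.6, 0.3]
opening: 0.955
grasp_force: 0.0
```

```bash
python3 go.py 386 242 150
```

```text
t 17.65 pos [ 660.  -131.6  146.5] yaw 4.8 tilt [-0.0055  0.0021] shift [ 395.2 -241.8   -1.2] rz 0.0 open 83.1 gf 0.0 F [0.6 1.6 0.3]
```

{"fn": "apply_moves", "kwargs": {
  "rows": [
    {"x": 45, "y": -28, "z": -10, "rx": 0, "ry": 0, "rz": 0, "claw": 0},
    {"x": 95, "y": -58, "z": -10, "rx": 0, "ry": 0, "rz": 0, "claw": 0},
    {"x": 145, "y": -89, "z": -10, "rx": 0, "ry": 0, "rz": 0, "claw": 0},
    {"x": 195, "y": -120, "z": -10, "rx": 0, "ry": 0, "rz": 0, "claw": 0},
    {"x": 245, "y": -150, "z": -10, "rx": 0, "ry": 0, "rz": 0, "claw": 0},
    {"x": 295, "y": -182, "z": -10, "rx": 0, "ry": 0, "rz": 0, "claw": 0},
    {"x": 345, "y": -213, "z": -10, "rx": 0, "ry": 0, "rz": 0, "claw": 0},
    {"x": 395, "y": -243, "z": -10, "rx": 0, "ry": 0, "rz": 0, "claw": 0},
    {"x": 395, "y": -243, "z": 0, "rx": 0, "ry": 0, "rz": 0, "claw": 0},
    {"x": 395, "y": -243, "z": 10, "rx": 0, "ry": 0, "rz": 0, "claw": 0}
  ]
}}

```text
time_s: 18.9
position: [0.3871, 0.2413, 0.1379]
tcp_rot: [[-0.085, 0.996, 0.002], [0.996, 0.085, 0.0], [0.0, 0.002, -1.0]]
force: [0.7, 0.2, -0.3]
opening: 1.002
grasp_force: 0.0
```

```bash
python3 go.py 386 242 39
python3 - <<'E'
from h import *
n="scene";p,d=capture(n);u,v=proj(n,(.662,-.1322,.065));print(n,u,v,*bore(n,p,u,v,.065,3))
E
```

```text
t 18.9 pos [387.1 241.3 137.9] yaw 4.87 tilt [0.0017 0.0003] shift [ 0.7 -1.2 98.9] rz 0.01 open 87.2 gf 0.0 F [ 0.7  0.2 -0.3]
scene 187.7336050874599 288.85067445302474 [nan nan] [nan nan]h.py:41: RuntimeWarning: invalid value encountered in divide
  c=np.array([(w*xx).sum(),(w*yy).sum()])/w.sum();return c,ray(n,c,z)[0,:2]*1000
```

{"fn": "apply_moves", "kwargs": {
  "rows": [
    {"x": 0.7, "y": -1, "z": 40, "rx": 0, "ry": 0, "rz": 0, "claw": 0},
    {"x": 0.7, "y": -1, "z": 75, "rx": 0, "ry": 0, "rz": 0, "claw": 0},
    {"x": 0.7, "y": -1, "z": 95, "rx": 0, "ry": 0, "rz": 0, "claw": 0},
    {"x": 0.7, "y": -1, "z": 98, "rx": 0, "ry": 0, "rz": 0, "claw": 0},
    {"x": 0.7, "y": -1, "z": 98, "rx": 0, "ry": 0, "rz": 0, "claw": 60},
    {"x": 0.7, "y": -1, "z": 98, "rx": 0, "ry": 0, "rz": 0, "claw": 85},
    {"x": 0.7, "y": -1, "z": 98, "rx": 0, "ry": 0, "rz": 0, "claw": 160},
    {"x": 0.7, "y": -1, "z": 98, "rx": 0, "ry": 0, "rz": 0, "claw": 160},
    {"x": 0.7, "y": -1, "z": 98, "rx": 0, "ry": 0, "rz": 0, "claw": 160},
    {"x": 0.7, "y": -1, "z": 98, "rx": 0, "ry": 0, "rz": 0, "claw": 160}
  ]
}}

```text
time_s: 20.2
position: [0.3859, 0.2419, 0.0407]
tcp_rot: [[-0.084, 0.996, 0.002], [0.996, 0.084, 0.0], [0.0, 0.002, -1.0]]
force: [1.0, -0.8, 6.9]
opening: 0.66
grasp_force: 30.0
```

```bash
python3 go.py 638 152.5 150;  python3 - <<'E'
from h import *
n="scene";p,d=capture(n);u,v=proj(n,(.662,-.1322,.065));print(n,u,v,*bore(n,p,u,v,.065,5))
cv2.imwrite("pics/s3.png",p[:,:,::-1])
E
```

```text
t 20.2 pos [385.9 241.9  40.7] yaw 4.82 tilt [0.0016 0.0005] shift [-110.3  243.9 -109. ] rz 0.0 open 57.4 gf 29.998640650883317 F [ 1.  -0.8  6.9]
scene 187.7336050874599 288.85067445302474 [188.23211624 288.81520119] [ 662.16481741 -131.4528639 ]
```

View pics/s3.png

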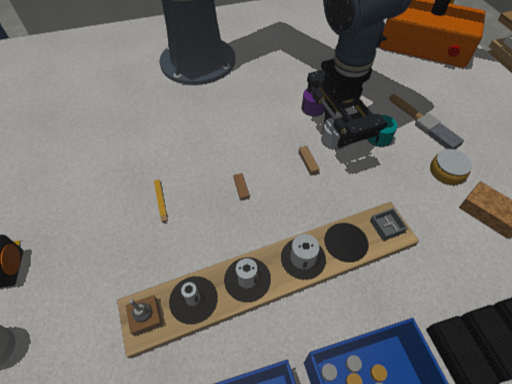

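Saws a (188,289), b (246,268) and c (305,246) are on their marks, and d is held. The last mark is at (346,242).

{"fn": "apply_moves", "kwargs": {
  "rows": [
    {"x": 0, "y": 0, "z": -20, "rx": 0, "ry": 0, "rz": 0, "claw": 160},
    {"x": 0, "y": 0, "z": -60, "rx": 0, "ry": 0, "rz": 0, "claw": 160},
    {"x": -8, "y": 15, "z": -105, "rx": 0, "ry": 0, "rz": 0, "claw": 160},
    {"x": -25, "y": 55, "z": -109, "rx": 0, "ry": 0, "rz": 0, "claw": 160},
    {"x": -45, "y": 100, "z": -109, "rx": 0, "ry": 0, "rz": 0, "claw": 160},
    {"x": -67, "y": 150, "z": -109, "rx": 0, "ry": 0, "rz": 0, "claw": 160},
    {"x": -90, "y": 200, "z": -109, "rx": 0, "ry": 0, "rz": 0, "claw": 160},
    {"x": -110, "y": 244, "z": -109, "rx": 0, "ry": 0, "rz": 0, "claw": 160},
    {"x": -110, "y": 244, "z": -95, "rx": 0, "ry": 0, "rz": 0, "claw": 160},
    {"x": -110, "y": 244, "z": -65, "rx": 0, "ry": 0, "rz": 0, "claw": 160}
  ]
}}

```text
time_s: 21.5
position: [0.6375, 0.1525, 0.1046]
tcp_rot: [[-0.083, 0.997, 0.0], [0.997, 0.083, 0.0], [0.0, 0.0, -1.0]]
force: [-0.0, 0.3, -2.5]
opening: 0.66
grasp_force: 30.0
```

{"fn": "apply_moves", "kwargs": {
  "rows": [
    {"x": 0, "y": 0, "z": 20, "rx": 0, "ry": 0, "rz": 0, "claw": 160},
    {"x": 0, "y": 0, "z": 36, "rx": 0, "ry": 0, "rz": 0, "claw": 160},
    {"x": 0, "y": 0, "z": 40, "rx": 0, "ry": 0, "rz": 0, "claw": 160},
    {"x": 0, "y": 0, "z": 40, "rx": 0, "ry": 0, "rz": 0, "claw": 160},
    {"x": 0, "y": 0, "z": 40, "rx": 0, "ry": 0, "rz": 0, "claw": 160},
    {"x": 0, "y": 0, "z": 40, "rx": 0, "ry": 0, "rz": 0, "claw": 160}
  ]
}}

```text
time_s: 22.25
position: [0.6383, 0.1526, 0.066]
tcp_rot: [[-0.084, 0.996, 0.002], [0.996, 0.084, 0.0], [-0.0, 0.002, -1.0]]
force: [-0.5, -0.3, -3.6]
opening: 0.665
grasp_force: 30.0
```

```bash
python3 go.py 638 152.5 60.5
```

```text
t 22.25 pos [638.3 152.6  66. ] yaw 4.81 tilt [0.0017 0.0001] shift [-0.1 -0.3  5.5] rz 0.0 open 57.8 gf 29.999161320738494 F [-0.5 -0.3 -3.6]
```

{"fn": "apply_moves", "kwargs": {
  "rows": [
    {"x": 0, "y": 0, "z": 2.5, "rx": 0, "ry": 0, "rz": 0, "claw": 160},
    {"x": 0, "y": 0, "z": 4.2, "rx": 0, "ry": 0, "rz": 0, "claw": 160},
    {"x": 0, "y": 0, "z": 5.2, "rx": 0, "ry": 0, "rz": 0, "claw": 160},
    {"x": 0, "y": 0, "z": 5.2, "rx": 0, "ry": 0, "rz": 0, "claw": 50},
    {"x": 0, "y": 0, "z": 5.2, "rx": 0, "ry": 0, "rz": 0, "claw": 0},
    {"x": 0, "y": 0, "z": 5.2, "rx": 0, "ry": 0, "rz": 0, "claw": 0},
    {"x": 0, "y": 0, "z": 5.2, "rx": 0, "ry": 0, "rz": 0, "claw": 0},
    {"x": 0, "y": 0, "z": 5.2, "rx": 0, "ry": 0, "rz": 0, "claw": 0},
    {"x": 0, "y": 0, "z": -30, "rx": 0, "ry": 0, "rz": 0, "claw": 0},
    {"x": 0, "y": 0, "z": -85, "rx": 0, "ry": 0, "rz": 0, "claw": 0}
  ]
}}

```text
time_s: 23.5
position: [0.6362, 0.1523, 0.1487]
tcp_rot: [[-0.084, 0.996, -0.005], [0.996, 0.084, -0.0], [0.0, -0.005, -1.0]]
force: [0.6, -0.2, 0.5]
opening: 0.997
grasp_force: 0.0
```

{"fn": "apply_moves", "kwargs": {
  "rows": [
    {"x": 0, "y": -50, "z": -20, "rx": 0, "ry": 0, "rz": 0, "claw": 0},
    {"x": 0, "y": -100, "z": -20, "rx": 0, "ry": 0, "rz": 0, "claw": 0},
    {"x": 0, "y": -150, "z": -20, "rx": 0, "ry": 0, "rz": 0, "claw": 0},
    {"x": 0, "y": -200, "z": -20, "rx": 0, "ry": 0, "rz": 0, "claw": 0},
    {"x": 0, "y": -200, "z": -20, "rx": 0, "ry": 0, "rz": 0, "claw": 0},
    {"x": 0, "y": -200, "z": -20, "rx": 0, "ry": 0, "rz": 0, "claw": 0},
    {"x": 0, "y": -200, "z": -20, "rx": 0, "ry": 0, "rz": 0, "claw": 0}
  ]
}}

```text
time_s: 24.38
position: [0.4405, 0.1358, 0.1703]
tcp_rot: [[-0.084, 0.996, 0.003], [0.996, 0.084, 0.0], [-0.0, 0.003, -1.0]]
force: [-0.2, 0.4, -0.3]
opening: 1.002
grasp_force: 0.0
```

Run:
```python
from h import *
n="scene";p,d=capture(n)
for x,y,r in((.662,-.1322,5),(.6542,-.0378,4),(.6453,.0666,5),(.638,.1525,5)):
    u,v=proj(n,(x,y,.065));print(*bore(n,p,u,v,.065,r))
cv2.imwrite("pics/s4.png",p[:,:,::-1])
```

```text
[188.23021583 288.82733813] [ 662.1829161  -131.45900167]
[246.11710324 267.64252696] [654.42214284 -36.70074182]
[305.31678666 245.55930277] [645.16516212  67.87253275]
[350.82436883 228.79509696] [637.91441788 153.85320194]
```

View pics/s4.png

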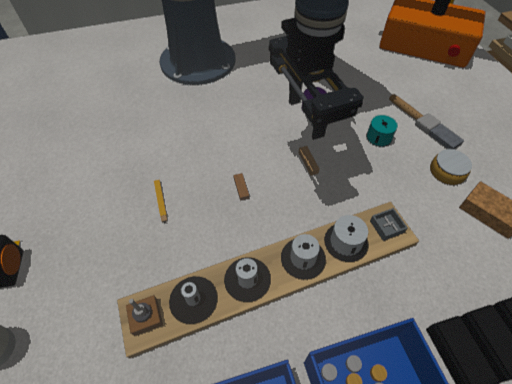

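All four saws, at (188,289), (246,268), (305,246) and (351,229), stand upright in order, each within about 1.5 mm of its mark's centre. The gripper is clear of them.

```bash
python3 -c "from rig import *;print(hand_in())"
```

```text
the job is handed in; nothing more can be done
None
```

The job is handed in at about 24 s: all four saws stand upright in order of diameter, smallest next to the arbor block, each within about 1.5 mm of its mark's centre in the scene camera.

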